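Swap the short riser on the letter tray

TASK

One of the two risers at the end of the letter tray nearest the robot is the short kind, on which the upper tray would rock: pull it out and set it down, without dropping it from a height, in the open tray of the wooden organiser. In its place fit the straight full-length spare from the organiser's holes, pushing its foot pin down through the eyelet until its collar sits flat on the lug and it stands upright. Leave the good riser, the bent spare, the two pens and the other things standing on the desk where they are.

Things in the scene. Friction and masses are not known exactly. Their poses are not given: they have to be found in the camera images.
- letter_tray: Black wire A4 letter tray holding paper; will not shift. 330 mm long (x), 250 wide (y), rim 60 mm above the desk; origin on the desk under its centre. On the left or right of the work area. Four black lugs on its long sides hold one riser each. The far two risers (tray +x) are fixed, full-length. The near two (tray -x, nearest the robot) are loose: one full-length and correct, one short.
- eyelet_left (a point): Centre of the mouth of the eyelet at the near left (tray -x, +y) lug: a vertical round through-hole 13 mm across with a 1.5 mm chamfer, in a lug 34 x 32 mm and 14 mm thick whose flat top is 60 mm above the desk; open air below. Axes as the tray's, z up.
- eyelet_right (a point): The same at the near right (tray -x, -y) lug, 282 mm from the other.
- riser_full: The correct riser, in one of the two near eyelets. Black collar 22 mm across, 5 thick; below it a black foot pin 10 mm across, 22 long, the last 8 mm tapering to a round 7 mm nose; above it a steel rod 14 mm across, 80 long, and a 12 mm top pin. Origin on the axis at the collar's underside (at the eyelet point when seated); z up the rod, top end at +97 mm. 70 g. Stands by its weight alone.
- riser_short: The short riser, in the other near eyelet. Black collar 22 mm across, 5 thick; below it a black foot pin 10 mm across, 22 long, the last 8 mm tapering to a round 7 mm nose; above it a steel rod 14 mm across, only 45 long, and a 12 mm top pin. Origin on the axis at the collar's underside; foot end at z = -22 mm, top end at +62 mm. 35 to 70 g. Lifts straight out.
- short_mid (a point): Middle of the short riser's length, on its axis (z = +20 mm of riser_short).
- riser_spare: The straight full-length spare, same shape, size and origin as riser_full, 50 to 100 g. It stands upright in one of the organiser's four holes (any of them), collar resting on the top of the block. Lifts straight out.
- riser_bent: A spoiled spare of the same make in another of the organiser's holes: its rod is kinked by 24 degrees 33 mm above the collar's underside, leaning roughly toward the organiser's open tray (its own -x). Same origin. Not to be used.
- organiser: Light-wood desk organiser, fixed. At its back a block 56 mm (x) by 190 mm (y) and 50 mm high with a row of four vertical holes, 13 mm across and 30 mm deep, at x = 0, y = -72, -24, +24 and +72 mm; in front of the block (-x) an open tray. Origin under the centre of the block, on the desk. It stands on the other side from the letter tray.
- organiser_tray (a point): Centre of the floor of the organiser's open tray, 8 mm above the desk, at organiser x = -86 mm. Inside 116 mm (x) by 178 mm (y); walls 24 mm above this floor (the block on its +x side 42 mm). An eraser (18 x 45 x 12 mm) lies near its -x, +y corner and may be touched. A riser let go here with its foot on the floor tips over.
- highlighter: White pen with yellow cap standing in one of the organiser's holes, 12 mm across, 108 mm long, origin at its foot end 20 mm above the desk, top 128 mm above the desk.
- marker: Grey pen with blue cap, the same size and origin, standing in another of the holes.
- stapler: Black and red stapler on the desk to the left, 140 x 36 x 60 mm, origin under its centre. Bystander.
- calculator: Grey calculator lying on the desk to the left, 150 x 90 x 16 mm, origin under its centre. Bystander.
- mug: White mug on the desk to the right, 80 mm across, 95 mm high, origin under its centre. Bystander.

How it is judged:
By the outcome, as a careful person would: the job done as asked, in the order asked, and still so for the second after the job is handed in, with the robot touching nothing.
It also fails if it takes over 54 s, if anything falls off the work surface, if the arm or the gripper's body presses on something with over 40 N, if the wrist force passes 120 N, or if a joint passes its speed limit or range.

ROBOT

A 6-joint arm with a two-finger parallel gripper is mounted at the origin on the work surface. World frame = base frame: x ahead of the robot, y to its left, z up, the work surface at z = 0. Lengths are in m, angles in rad, forces in N, time in s.
With the tool pointing down it reaches from about 0.275 to 0.875 m from the base axis. Payload 12.5 kg.
Tool frame: the origin (TCP) lies midway between the tips of the shut fingers; the grasp point (between the pads) lies pinch_z behind it (pinch_z is the distance from the TCP to the grasp point, in m); z points along the fingers, y is the line along which they close (so a half turn about z gives the same grasp; the last joint's range is limited). The gripper opens to 85 mm and grips with 20 to 120 N. Pads are 22 mm wide; open, the fingers measure 114 mm over their backs; the gripper's body (76 mm by 85 mm) begins 54 mm behind the grasp point. The pads swing forward as they close: fully open they stand 13 mm farther back than shut.
Start: joints at [-1.363, 0.351, 1.652, -0, 1.139, -0.085], TCP at [0.159, -0.527, 0.231] pointing down, gripper open.
Joint ranges: [-2.75, 2.75], [-0.79, 2.1], [0.01, 2.65], [-1.57, 4.71], [0.07, 3.14], [-2.87, 2.87]. Speed limits (rad/s): [2.22, 2.22, 2.79, 3.14, 3.14, 3.14].

INTERFACE

Orientations are given as a unit quaternion [x, y, z, w].
In Python, from plant import * gives the robot as it stands.
- The arm moves only by the tool apply_moves, never from a script. Its argument "motion" is a list that holds one entry, the list of rows, each a list of 5 numbers: the opening, from 0 (shut) to 1 (fully open), then the shift along the tool's x, y, z scaled (see below), then the turn about the tool's z scaled (see below). A call has 1 to 8 rows; each row is the pose to reach, as a shift and turn from the pose commanded when the call began, along the tool's axes at that moment; what a row does not reach only later rows make up. The controller multiplies each number of a shift by 1000 mm and each number of a turn by 90 degrees. A row lasts 1/10 s, in which the tool goes at most 50 mm and 8.59 degrees, less where a joint would pass 70% of its speed; a pose out of reach is approached as far as the arm can. A call with a number of a shift or a turn outside -1 to 1 is refused whole. A call with a gripper value outside its range is refused whole. The fingers move at their own pace and stop on an object; the grip force is fixed at half the most. Time passes only in rows, so rows that repeat a pose let the fingers close. It gives the time, the measured TCP pose, the force, the opening and the grip force at its end, in the units of the state.
- get_obs(): the state, without advancing time (a new reading comes with each control period).
- grab_frame(name): name is "scene" or "side" or "wrist"; returns a dict with "pixels" (384x512x3 uint8, red, green, blue), "depth" (384x512 float32, m along the optical axis (not along the pixel's ray), 0 where there is no reading), "mtx" (3x3 intrinsics, pixels), "R" (3x3) and "t" (3): a world point X has camera coordinates R X + t; the wrist camera has in their place "T_tool_cam" (4x4, takes a point from camera to tool coordinates, whose origin is the TCP and whose axes are the flange's). Camera axes: x right, y down, z forward; pixel columns grow to the right and rows downward; lengths in m; the calibration is good to about 2 mm. A picture is of the moment at which its call begins: read the wrist's pose just before it.
- job_done(): hands the job in; it is judged then, once.
The state is a dict: "time_s": time; "joint_positions": joint angles; "joint_vel": joint speeds; "joint_torque": joint torques, N m; "eef_pos": TCP position; "ee_rot": TCP orientation; "wrist_force": force on the tool from outside, world axes, zero at the start; "moment": the same for the moment, N m; "gripper_width": finger opening in m; "grasp_force": force on a finger pad.
Only numpy, scipy, OpenCV 4.12 (cv2) and the standard library are available. Lean on these libraries where they do the work, as an engineer would, in place of code of your own. Each camera call takes 0.05 s, during which the arm holds its last target. There are 200 camera calls.

## Working session

There is one attempt and no reset: what is moved stays moved. The work goes in short steps, Python scripts to look and compute and a tool call to move; the robot and the scene stay as the last step left them, time stands still between calls to the robot, and variables do not carry over. Pictures are saved under pics/ and viewed, at most 10 in all, crops included, and the job is handed in when it is done.

Besides the shell and the picture viewer there is one more tool, called after "Call:" by a JSON object that holds its "op" and its "data". apply_moves: Moves the arm, as the interface text tells. Its arguments: {"type":"object","properties":{"motion":{"type":"array","items":{"type":"array","items":{"type":"array","items":{"type":"number","minimum":-1,"maximum":1}}}}},"required":["motion"]}

```bash
mkdir -p pics; ls; cat > h.py <<'E'
from plant import *
import numpy as np, cv2
def cam(n):
    o=get_obs(); f=grab_frame(n); 
    if n=="wrist":
        from scipy.spatial.transform import Rotation as Ro
        T=np.eye(4);T[:3,:3]=Ro.from_quat(o["ee_rot"]).as_matrix();T[:3,3]=o["eef_pos"]
        C=T@np.array(f["T_tool_cam"]); f["R"]=C[:3,:3].T; f["t"]=-C[:3,:3].T@C[:3,3]
    f["R"]=np.array(f["R"]);f["t"]=np.array(f["t"]);f["mtx"]=np.array(f["mtx"]); return f
def save(f,p): cv2.imwrite(p,cv2.cvtColor(f["pixels"],cv2.COLOR_RGB2BGR))
def ray(f,u,v):
    d=f["R"].T@np.linalg.solve(f["mtx"],[u,v,1.]); return -f["R"].T@f["t"],d
def onz(f,u,v,z):
    c,d=ray(f,u,v); return c+d*(z-c[2])/d[2]
def cloud(f):
    v,u=np.mgrid[:384,:512]; P=np.stack([u,v,np.ones_like(u)],-1)@np.linalg.inv(f["mtx"]).T*f["depth"][...,None]
    return (P-f["t"])@f["R"]
def proj(f,X):
    p=f["mtx"]@(f["R"]@np.array(X)+f["t"]); return p[:2]/p[2]
E
python3 - <<'E'
from h import *
import pickle
D={}
for n in("scene","side","wrist"):
    f=cam(n); D[n]=f; print(n,(-f["R"].T@f["t"]).round(3),f["R"][2].round(2))
pickle.dump(D,open("d0.pkl","wb"))
im=np.vstack([np.hstack([D["scene"]["pixels"],D["side"]["pixels"]])])
save(D["scene"],"pics/a.png");save(D["side"],"pics/b.png")
print(get_obs())
E
```

```text
pics
scene [ 1.051 -0.657  0.914] [-0.46  0.56 -0.69]
side [-0.1    0.917  1.013] [ 0.41 -0.62 -0.66]
wrist [ 0.238 -0.503  0.374] [-0.31 -0.09 -0.95]
{'time_s': 0.15, 'joint_positions': array([-1.36258210e+00,  3.51107978e-01,  1.65224157e+00, -3.26983370e-05,
        1.13911225e+00, -8.45697967e-02]), 'joint_vel': array([ 0.0012468 , -0.00054881, -0.00492939,  0.00103764,  0.00029477,
        0.00111888]), 'joint_torque': array([ 2.35560319e-04, -5.06251752e+01, -2.91501689e+01, -9.87356884e-05,
        3.36497331e-03,  5.18541685e-05]), 'eef_pos': array([ 0.15872286, -0.52634597,  0.23089805]), 'ee_rot': array([ 9.89302720e-01,  1.45876453e-01, -4.16672977e-05, -4.32827874e-04]), 'wrist_force': array([-0.39845213,  0.22718275, -0.26177638]), 'moment': array([-0.0349031 ,  0.00012527,  0.00097626]), 'grasp_force': 0.0, 'gripper_width': 0.08552334452810811}
```

View pics/a.png

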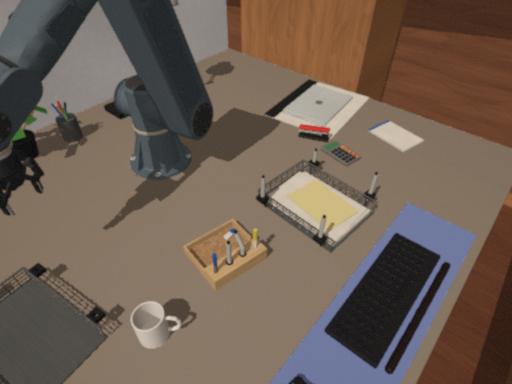

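View pics/b.png

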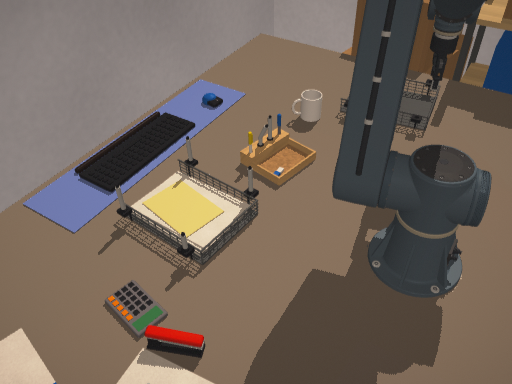

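The scene view shows the letter tray with the short riser at about (315,157) (side view 184,243) and a full near riser at (263,188). The organiser row has blue (214,262), two rods (229,252)/(240,245) and yellow (255,238). I'll zoom in on the organiser.

```bash
python3 - <<'E'
from h import *
import pickle
D=pickle.load(open("d0.pkl","rb"))
a=D["scene"]["pixels"][210:300,175:285]; b=D["side"]["pixels"][100:190,230:340]
c=D["scene"]["pixels"][135:225,245:355]; d=D["side"]["pixels"][170:270,150:270][:90,:110]
im=np.vstack([np.hstack([a,b]),np.hstack([c,d])])
im=cv2.resize(im,None,fx=3.3,fy=3.3,interpolation=cv2.INTER_CUBIC)
cv2.imwrite("pics/c.png",im[...,::-1])
for n in("scene","side"):
    f=D[n];P=cloud(f);h=cv2.cvtColor(f["pixels"],cv2.COLOR_RGB2HSV).astype(int)
    H,S,V=h[...,0],h[...,1],h[...,2]
    for nm,m in(("yel",(H>22)&(H<32)&(S>150)&(P[...,2]>.085)),("blue",(H>100)&(H<125)&(S>120)&(P[...,2]>.08)),("tray wood",(H<22)&(S>90)&(V>90)&(P[...,2]>.04)&(P[...,2]<.056)&(P[...,0]<.75)&(abs(P[...,1])<.5))):
        m&=f["depth"]>0; Q=P[m]; print(n,nm,len(Q),Q.mean(0).round(4) if len(Q) else "",Q.min(0).round(3) if len(Q) else"",Q.max(0).round(3) if len(Q) else"")
    m=(P[...,2]>.08)&(P[...,2]<.2)&(f["depth"]>0)&(P[...,0]>.25)&(P[...,0]<.9)&(P[...,1]>-.35)&(P[...,1]<.5)
    k,l,s,cc=cv2.connectedComponentsWithStats(m.astype(np.uint8),connectivity=8)
    for i in range(1,k):
        if s[i,4]>5: Q=P[l==i]; print(n,cc[i].round(1),s[i,4],np.median(Q,0).round(4),Q[:,2].max().round(3),Q[Q[:,2].argmax()].round(3))
E
```

```text
scene yel 40 [ 0.6139 -0.1291  0.1091] [ 0.605 -0.132  0.086] [ 0.619 -0.125  0.129]
scene blue 37 [ 0.3941 -0.2502  0.1121] [-0.442 -0.274  0.082] [ 0.592 -0.156  0.146]
scene tray wood 887 [ 0.6044 -0.2058  0.0495] [ 0.554 -0.295  0.04 ] [ 0.645 -0.099  0.056]
scene [315.2 152.9] 36 [0.5276 0.3284 0.1039] 0.123 [0.525 0.33  0.123]
scene [373.8 180.7] 82 [0.7743 0.304  0.1197] 0.158 [0.775 0.306 0.158]
scene [263.  183.9] 80 [0.5014 0.0473 0.1185] 0.159 [0.5   0.047 0.159]
scene [322.5 223.8] 90 [0.7492 0.0232 0.1228] 0.159 [0.75  0.025 0.159]
scene [239.1 238.9] 97 [ 0.5951 -0.177   0.1139] 0.144 [ 0.579 -0.179  0.144]
scene [255.1 233.7] 59 [ 0.6159 -0.1285  0.1098] 0.131 [ 0.613 -0.126  0.131]
scene [228.8 248.8] 84 [ 0.599  -0.2229  0.1169] 0.149 [ 0.597 -0.222  0.149]
scene [214.7 258.5] 56 [ 0.5886 -0.2691  0.1103] 0.129 [ 0.592 -0.269  0.129]
side yel 38 [ 0.609  -0.1216  0.1084] [ 0.603 -0.129  0.086] [ 0.614 -0.114  0.132]
side blue 37 [ 0.5824 -0.263   0.1075] [ 0.576 -0.272  0.084] [ 0.59  -0.257  0.127]
side tray wood 511 [ 0.5941 -0.1837  0.0482] [ 0.55  -0.289  0.04 ] [ 0.643 -0.096  0.055]
side [266.3 127.5] 129 [ 0.5904 -0.2097  0.1143] 0.148 [ 0.595 -0.217  0.148]
side [278.6 119.5] 46 [ 0.5833 -0.2632  0.1069] 0.127 [ 0.579 -0.264  0.127]
side [250. 138.] 60 [ 0.6094 -0.1217  0.106 ] 0.132 [ 0.608 -0.114  0.132]
side [188.4 146.4] 85 [0.7421 0.0325 0.1192] 0.159 [0.744 0.035 0.159]
side [249.9 177. ] 100 [0.4938 0.0558 0.1186] 0.157 [0.496 0.056 0.157]
side [119.4 194.9] 109 [0.7675 0.3126 0.1215] 0.158 [0.772 0.309 0.158]
side [183.3 238.6] 66 [0.5193 0.3358 0.1037] 0.123 [0.523 0.332 0.123]
```

View pics/c.png

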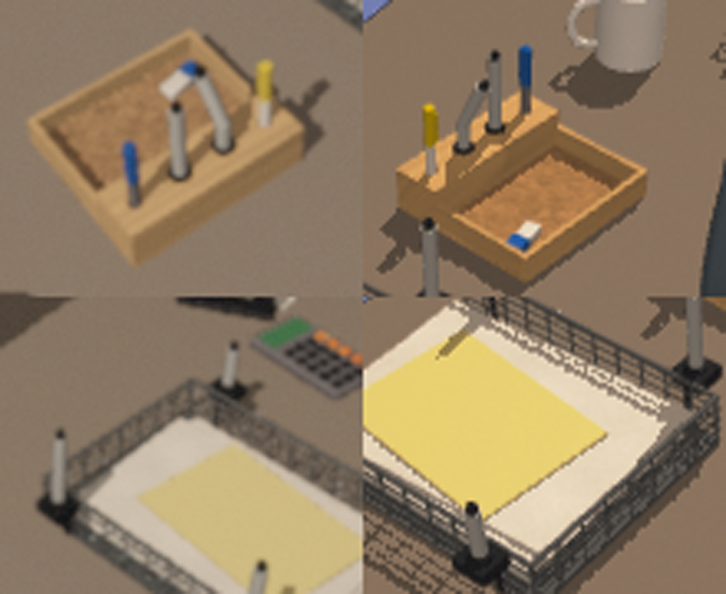

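Blue pen, straight spare, bent spare, yellow pen: the straight spare is the second one, near (.595,-.219). The short riser is at near-left, near (.523,.332). Sizes check out: the eyelet spacing measures 281.6 mm and the pens are 143.5 mm apart. Next I'll move above the short riser and turn the closing axis to the organiser's x.

```bash
cat >> h.py <<'E'
from scipy.spatial.transform import Rotation as Ro
def go(xyz,yaw_y=None):
    """print move numbers to reach TCP xyz with closing axis at yaw_y deg"""
    o=get_obs(); R=Ro.from_quat(o["ee_rot"]).as_matrix(); d=R.T@(np.array(xyz)-o["eef_pos"])
    y=np.degrees(np.arctan2(R[1,1],R[0,1])); t=0
    if yaw_y is not None: t=-(((yaw_y-y)+90)%180-90)/90
    print("shift",d.round(4),"turn",round(t,4),"now y-yaw",y.round(2),"t",o["time_s"],"F",o["wrist_force"].round(1))
E
python3 - <<'E'
import plant
from h import *
print([n for n in dir(plant) if n[0]!='_'],getattr(plant,"pinch_z",None))
go([.5,.30,.27],-10.3)
E
```

```text
['PlanningError', 'get_obs', 'grab_frame', 'job_done', 'pinch_z'] 0.0187
shift [ 0.5653 -0.6927 -0.0385] turn -0.6992 now y-yaw -73.22 t 0.15 F [-0.4  0.2 -0.3]
```

Call:
{"op": "apply_moves", "data": {"motion": [[[1, 0.565, -0.693, -0.04, -0.7], [1, 0.565, -0.693, -0.04, -0.7], [1, 0.565, -0.693, -0.04, -0.7], [1, 0.565, -0.693, -0.04, -0.7], [1, 0.565, -0.693, -0.04, -0.7], [1, 0.565, -0.693, -0.04, -0.7], [1, 0.565, -0.693, -0.04, -0.7], [1, 0.565, -0.693, -0.04, -0.7]]]}}

```text
time_s: 0.95
eef_pos: [0.3113, -0.1553, 0.2494]
ee_rot: [0.766, 0.643, 0.0, 0.0]
wrist_force: [1.6, -1.0, 0.8]
gripper_width: 0.085
grasp_force: 0.0
```

```bash
python3 - <<'E'
from h import *
go([.5,.30,.27],-10.3)
E
```

```text
shift [ 0.481   0.1072 -0.0207] turn 0.0039 now y-yaw -9.95 t 0.95 F [ 1.6 -1.   0.8]
```

Call:
{"op": "apply_moves", "data": {"motion": [[[1, 0.48, 0.107, -0.02, 0], [1, 0.48, 0.107, -0.02, 0], [1, 0.48, 0.107, -0.02, 0], [1, 0.48, 0.107, -0.02, 0], [1, 0.48, 0.107, -0.02, 0], [1, 0.48, 0.107, -0.02, 0], [1, 0.48, 0.107, -0.02, 0], [1, 0.48, 0.107, -0.02, 0]]]}}

```text
time_s: 1.75
eef_pos: [0.4662, 0.2136, 0.2654]
ee_rot: [0.767, 0.641, -0.0, 0.0]
wrist_force: [-0.7, -1.1, -0.0]
gripper_width: 0.0855
grasp_force: 0.0
```

```bash
python3 - <<'E'
from h import *
go([.52,.30,.27],-10.3)
f=cam("wrist"); print((-f["R"].T@f["t"]).round(3))
print("short top",proj(f,[.5235,.332,.122]),"coll",proj(f,[.5235,.332,.065]))
save(f,"pics/d.png")
E
```

```text
shift [ 0.0946  0.0376 -0.0046] turn 0.0012 now y-yaw -10.2 t 1.75 F [-0.7 -1.1 -0. ]
[0.481 0.295 0.408]
short top [304.37987946  12.62766711] coll [296.30086135  23.44226056]
```

View pics/d.png

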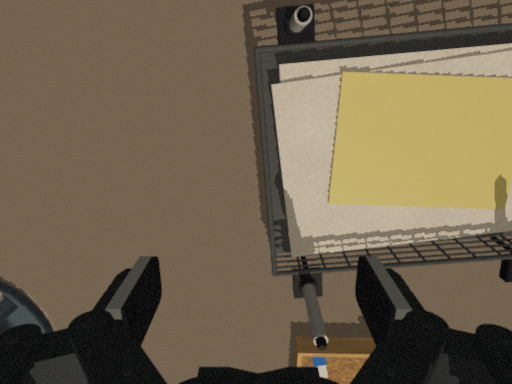

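The wrist view shows the short riser's top at about (305,13), 1 px from its prediction, with its lug beside it. The good riser's top is at (321,342). Proceeding to the pick.

```bash
python3 - <<'E'
from h import *
go([.5235,.332,.18],-10.3)
go([.5235,.332,.07],-10.3)
E
```

```text
shift [0.1212 0.0344 0.0858] turn 0.0021 now y-yaw -10.11 t 1.8 F [-5.2  0.4 -1.2]
shift [0.1209 0.0343 0.1958] turn 0.0021 now y-yaw -10.11 t 1.8 F [-5.2  0.4 -1.2]
```

Call:
{"op": "apply_moves", "data": {"motion": [[[1, 0.121, 0.034, 0.05, 0], [1, 0.121, 0.034, 0.05, 0], [1, 0.121, 0.034, 0.05, 0], [1, 0.121, 0.034, 0.05, 0], [1, 0.121, 0.034, 0.05, 0], [1, 0.121, 0.034, 0.05, 0]]]}}

```text
time_s: 2.4
eef_pos: [0.5208, 0.3237, 0.2159]
ee_rot: [0.767, 0.641, 0.0, 0.0]
wrist_force: [-0.1, -0.2, 0.7]
gripper_width: 0.0852
grasp_force: 0.0
```

```bash
python3 - <<'E'
from h import *
go([.5235,.332,.18],-10.3)
go([.5235,.332,.07],-10.3)
E
```

```text
shift [0.0087 0.0012 0.0359] turn 0.0006 now y-yaw -10.25 t 2.4 F [-0.1 -0.2  0.7]
shift [0.0087 0.0012 0.1459] turn 0.0006 now y-yaw -10.25 t 2.4 F [-0.1 -0.2  0.7]
```

Call:
{"op": "apply_moves", "data": {"motion": [[[1, 0.009, 0.001, 0.03, 0], [1, 0.009, 0.001, 0.06, 0], [1, 0.009, 0.001, 0.09, 0], [1, 0.009, 0.001, 0.12, 0], [1, 0.009, 0.001, 0.14, 0], [1, 0.009, 0.001, 0.146, 0], [1, 0.009, 0.001, 0.146, 0], [1, 0.009, 0.001, 0.146, 0]]]}}

```text
time_s: 3.2
eef_pos: [0.5242, 0.3331, 0.071]
ee_rot: [0.767, 0.641, 0.001, 0.0]
wrist_force: [0.0, -0.2, 0.5]
gripper_width: 0.0853
grasp_force: 0.0
```

Call:
{"op": "apply_moves", "data": {"motion": [[[0, 0, 0, 0, 0], [0, 0, 0, 0, 0], [0, 0, 0, 0, 0], [0, 0, 0, 0, 0], [0, 0, 0, 0, 0], [0, 0, 0, 0, 0], [0, 0, 0, 0, 0], [0, 0, 0, 0, 0]]]}}

```text
time_s: 4.0
eef_pos: [0.5236, 0.3331, 0.0696]
ee_rot: [0.767, 0.641, 0.0, 0.0]
wrist_force: [-0.1, -0.0, 3.5]
gripper_width: 0.012
grasp_force: 58.4
```

Call:
{"op": "apply_moves", "data": {"motion": [[[0, 0, 0, -0.01, 0], [0, 0, 0, -0.03, 0], [0, 0, 0, -0.05, 0], [0, 0, 0, -0.08, 0], [0, 0, 0, -0.11, 0], [0, 0, 0, -0.14, 0], [0, 0, 0, -0.16, 0], [0, 0, 0, -0.16, 0]]]}}

```text
time_s: 4.8
eef_pos: [0.5244, 0.3336, 0.2328]
ee_rot: [0.767, 0.641, 0.003, 0.001]
wrist_force: [0.0, -0.5, -0.7]
gripper_width: 0.0127
grasp_force: 58.4
```

```bash
python3 - <<'E'
from h import *
import pickle
y=np.array([.6125-.5868,.1412]);y/=np.linalg.norm(y);x=np.array([y[1],-y[0]])
c=np.array([(.6125+.5868)/2,(-.1253-.2665)/2]); p=c-.09*x-.005*y
print("org centre",c,"tray pt",p, "yaw",np.degrees(np.arctan2(x[1],x[0])))
go([p[0],p[1],.23],-10.3)
D=pickle.load(open("d0.pkl","rb"))
for n in("scene","side"):  # floor of tray check: wood points low
    P=cloud(D[n]); m=(np.hypot(P[...,0]-p[0],P[...,1]-p[1])<.04); print(np.median(P[m],0))
E
```

```text
org centre [ 0.59965 -0.1959 ] tray pt [ 0.51020937 -0.18470294] yaw -10.315558629836508
shift [-0.5126  0.078   0.0015] turn 0.0009 now y-yaw -10.22 t 4.8 F [ 0.  -0.5 -0.7]
[ 0.50452805 -0.18655332  0.00911275]
[ 0.51043887 -0.18453965  0.00790958]
```

Call:
{"op": "apply_moves", "data": {"motion": [[[0, -0.02, 0.003, 0, 0], [0, -0.06, 0.009, 0, 0], [0, -0.1, 0.015, 0, 0], [0, -0.14, 0.021, 0, 0], [0, -0.18, 0.027, 0, 0], [0, -0.22, 0.033, 0, 0], [0, -0.25, 0.038, 0, 0], [0, -0.28, 0.043, 0, 0]]]}}

```text
time_s: 5.6
eef_pos: [0.5153, 0.0484, 0.2284]
ee_rot: [0.767, 0.641, -0.001, -0.001]
wrist_force: [0.9, 0.3, -0.6]
gripper_width: 0.0125
grasp_force: 58.4
```

Call:
{"op": "apply_moves", "data": {"motion": [[[0, -0.04, 0.006, 0, 0], [0, -0.08, 0.012, 0, 0], [0, -0.12, 0.018, 0, 0], [0, -0.16, 0.024, 0, 0], [0, -0.2, 0.031, 0, 0], [0, -0.22, 0.034, 0, 0], [0, -0.233, 0.035, 0, 0], [0, -0.233, 0.035, 0, 0]]]}}

```text
time_s: 6.4
eef_pos: [0.5087, -0.1864, 0.2286]
ee_rot: [0.768, 0.641, -0.0, -0.001]
wrist_force: [-0.2, 0.0, 0.2]
gripper_width: 0.0128
grasp_force: 58.4
```

```bash
python3 - <<'E'
from h import *
go([.5102,-.1847,.043],-10.3)
f=cam("wrist");save(f,"pics/e.png")
E
```

```text
shift [0.0019 0.0014 0.1856] turn -0.0001 now y-yaw -10.31 t 6.4 F [-0.2  0.   0.2]
```

View pics/e.png

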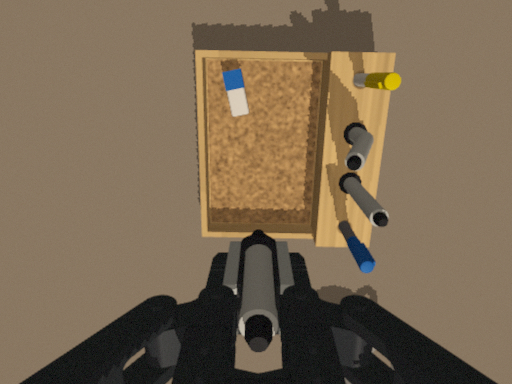

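The wrist view shows the organiser tray spanning about (205–320, 58–235), with the held riser's foot at (258,237). I'll check this against projections.

```bash
python3 - <<'E'
from h import *
f=cam("wrist")
y=np.array([.179,.984]);x=np.array([.984,-.179]);c=np.array([.59965,-.1959])
P=lambda a,b,z:proj(f,np.r_[c+a*x+b*y,z]).round(0)
print("tray ctr",P(-.086,0,.008),"walls inner tops",[P(a,b,.032) for a in(-.144,) for b in(-.089,.089)],"block",[P(.028,b,.05) for b in(-.095,.095)])
print("collars",[P(0,b,.055) for b in(-.024,.024)],"tops",P(0,-.024,.147))
o=get_obs()["eef_pos"];print("foot",proj(f,o-[0,0,.032]),(-f["R"].T@f["t"]).round(3))
d=cloud(f);print(d[148,262],d[60,390],d[240,365])
print("eraser",d[100,238])
E
```

```text
tray ctr [263. 150.] walls inner tops [array([210., 234.]), array([201.,  61.])] block [array([371., 247.]), array([394.,  53.])]
collars [array([352., 184.]), array([356., 135.])] tops [385. 223.]
foot [257.60434152 228.7635889 ] [ 0.524 -0.105  0.372]
[ 0.51464954 -0.17835418  0.00880462] [ 0.64009366 -0.11290949  0.05070572] [ 0.60450408 -0.28535108  0.04939494]
eraser [ 0.49989818 -0.12406379  0.01974494]
```

Call:
{"op": "apply_moves", "data": {"motion": [[[0, 0.002, 0.001, 0.04, 0], [0, 0.002, 0.001, 0.08, 0], [0, 0.002, 0.001, 0.12, 0], [0, 0.002, 0.001, 0.15, 0], [0, 0.002, 0.001, 0.175, 0], [0, 0.002, 0.001, 0.183, 0], [0, 0.002, 0.001, 0.187, 0], [0, 0.002, 0.001, 0.187, 0]]]}}

```text
time_s: 7.3
eef_pos: [0.5109, -0.1835, 0.043]
ee_rot: [0.767, 0.642, 0.0, 0.0]
wrist_force: [-1.1, -0.3, 0.4]
gripper_width: 0.0126
grasp_force: 58.4
```

Call:
{"op": "apply_moves", "data": {"motion": [[[0, 0, 0, 0.001, 0], [0, 0, 0, 0.001, 0]]]}}

```text
time_s: 7.5
eef_pos: [0.511, -0.184, 0.0424]
ee_rot: [0.767, 0.641, 0.0, 0.001]
wrist_force: [-0.1, -0.1, -0.3]
gripper_width: 0.0124
grasp_force: 58.4
```

Now I'll creep down to contact and release into a narrow opening.

Call:
{"op": "apply_moves", "data": {"motion": [[[0, 0, 0, 0.001, 0], [0, 0, 0, 0.002, 0], [0, 0, 0, 0.002, 0]]]}}

```text
time_s: 7.8
eef_pos: [0.5106, -0.1839, 0.0395]
ee_rot: [0.767, 0.641, 0.0, 0.0]
wrist_force: [-0.4, -0.4, -0.4]
gripper_width: 0.0123
grasp_force: 58.5
```

Call:
{"op": "apply_moves", "data": {"motion": [[[0.3, 0, 0, 0, 0], [0.3, 0, 0, 0, 0], [0.3, 0, 0, 0, 0], [0.3, 0, 0, 0, 0], [0.3, 0, 0, 0, 0], [0.3, 0, 0, 0, 0], [0.3, 0, 0, 0, 0], [0.3, 0, 0, 0, 0]]]}}

```text
time_s: 8.6
eef_pos: [0.5105, -0.1839, 0.0394]
ee_rot: [0.767, 0.641, 0.0, -0.0]
wrist_force: [-0.4, -0.6, -0.5]
gripper_width: 0.0257
grasp_force: 0.0
```

Call:
{"op": "apply_moves", "data": {"motion": [[[0.3, 0, 0, -0.02, 0], [0.3, 0, 0, -0.05, 0], [0.3, 0, 0, -0.09, 0], [0.3, 0, 0, -0.13, 0], [0.3, 0, 0, -0.17, 0], [0.3, 0, 0, -0.2, 0], [0.3, 0, 0, -0.2, 0], [0.3, 0, 0, -0.2, 0]]]}}

```text
time_s: 9.4
eef_pos: [0.5105, -0.1839, 0.2395]
ee_rot: [0.767, 0.641, 0.0, 0.0]
wrist_force: [0.5, 0.1, -0.8]
gripper_width: 0.026
grasp_force: 0.0
```

```bash
python3 - <<'E'
from h import *
go([.595,-.2194,.2],-10.3)
f=cam("wrist");save(f,"pics/f.png")
E
```

```text
shift [-0.02    0.0895  0.0395] turn 0.0009 now y-yaw -10.22 t 9.4 F [ 0.5  0.1 -0.8]
```

View pics/f.png

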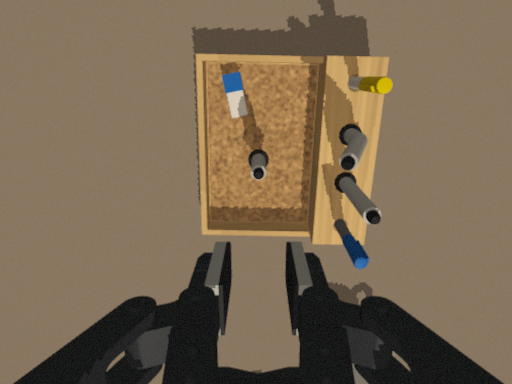

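The short riser is in the tray, still upright at about (258,165). The spare's collar is at (346,182) and its top at (373,215). I'll measure the spare more finely and move over it.

```bash
python3 - <<'E'
from h import *
f=cam("wrist");p=f["pixels"]
print("coll",onz(f,346,182.5,.055),"top",onz(f,374,216,.147))
print("short top now",cloud(f)[172,258],cloud(f)[160,258])
g=cv2.resize(p[130:270,220:420],None,fx=4,fy=4,interpolation=cv2.INTER_CUBIC);cv2.imwrite("pics/g.png",g[...,::-1])
E
```

```text
coll [ 0.59329565 -0.21867604  0.055     ] top [ 0.59199074 -0.2157662   0.147     ]
short top now [ 0.51048447 -0.18246335  0.09078323] [ 0.51130377 -0.17785266  0.06524889]
```

View pics/g.png

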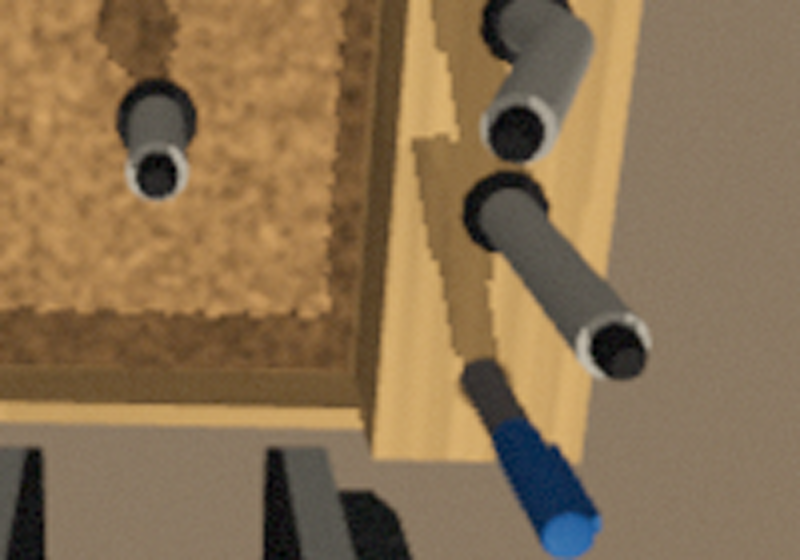

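Call:
{"op": "apply_moves", "data": {"motion": [[[0.8, -0.01, 0.04, 0, 0], [0.8, -0.02, 0.088, 0, 0], [0.8, -0.02, 0.088, 0, 0], [0.8, -0.02, 0.088, 0, 0], [0.8, -0.02, 0.088, 0, 0]]]}}

```text
time_s: 10.0
eef_pos: [0.5926, -0.2187, 0.2385]
ee_rot: [0.767, 0.641, -0.0, -0.001]
wrist_force: [-0.9, 0.4, 0.3]
gripper_width: 0.0684
grasp_force: 0.0
```

```bash
python3 - <<'E'
from h import *
go([.593,-.2185,.083],-10.3)
f=cam("wrist")
u,v=proj(f,[.593,-.2185,.147]);print("spare top pred",u,v)
P=cloud(f);m=(P[...,2]>.1)&(P[...,2]<.15)&(np.hypot(P[...,0]-.593,P[...,1]+.2185)<.016)&(f["depth"]>0)
Q=P[m];print(len(Q),Q.mean(0),Q.min(0),Q.max(0))
m=(P[...,2]>.03)&(P[...,2]<.15)&(np.hypot(P[...,0]-.511,P[...,1]+.183)<.025)
Q=P[m];print("short",len(Q),Q.max(0) if len(Q) else"")
E
```

```text
shift [0.0002 0.0007 0.1555] turn 0.0009 now y-yaw -10.22 t 10.0 F [-0.9  0.4  0.3]
spare top pred 258.32141260801353 194.1301166407487
479 [ 0.59460064 -0.21605882  0.13213279] [ 0.5871011  -0.22622566  0.10020806] [ 0.60099542 -0.2120586   0.14849533]
short 569 [ 0.52199143 -0.17380037  0.09424925]
```

Call:
{"op": "apply_moves", "data": {"motion": [[[0.8, 0, 0.001, 0.03, 0], [0.8, 0, 0.001, 0.06, 0], [0.8, 0, 0.001, 0.09, 0], [0.8, 0, 0.001, 0.12, 0], [0.8, 0, 0.001, 0.14, 0], [0.8, 0, 0.001, 0.155, 0], [0.8, 0, 0.001, 0.155, 0], [0.8, 0, 0.001, 0.155, 0]]]}}

```text
time_s: 10.85
eef_pos: [0.5948, -0.2195, 0.0854]
ee_rot: [0.767, 0.641, 0.0, 0.0]
wrist_force: [-0.5, -0.3, 0.1]
gripper_width: 0.0683
grasp_force: 0.0
```

Call:
{"op": "apply_moves", "data": {"motion": [[[0, 0, 0, 0, 0], [0, 0, 0, 0, 0], [0, 0, 0, 0, 0], [0, 0, 0, 0, 0], [0, 0, 0, 0, 0], [0, 0, 0, 0, 0], [0, 0, 0, 0, 0], [0, 0, 0, 0, 0]]]}}

```text
time_s: 11.65
eef_pos: [0.5947, -0.2194, 0.0848]
ee_rot: [0.767, 0.641, 0.0, 0.0]
wrist_force: [-0.5, 0.3, 5.8]
gripper_width: 0.0125
grasp_force: 58.4
```

Call:
{"op": "apply_moves", "data": {"motion": [[[0, 0, 0, -0.01, 0], [0, 0, 0, -0.03, 0], [0, 0, 0, -0.05, 0], [0, 0, 0, -0.08, 0], [0, 0, 0, -0.11, 0], [0, 0, 0, -0.14, 0], [0, 0, 0, -0.17, 0], [0, 0, 0, -0.18, 0]]]}}

```text
time_s: 12.45
eef_pos: [0.5953, -0.2197, 0.2679]
ee_rot: [0.767, 0.641, 0.001, 0.002]
wrist_force: [1.1, 0.1, -1.2]
gripper_width: 0.0128
grasp_force: 58.4
```

```bash
python3 - <<'E'
from h import *
go([.5,.25,.30],-10.3)
for n in("scene","side"):
    f=cam(n);P=cloud(f)
    for nm,c in(("short",(.5105,-.183)),("eyelet",(.5235,.332)),("hole",(.594,-.219))):
        Q=P[(np.hypot(P[...,0]-c[0],P[...,1]-c[1])<.02)&(f["depth"]>0)];print(n,nm,len(Q),Q[:,2].max() if len(Q) else"")
    D=f["pixels"]
    save(f,f"pics/h_{n}.png")
E
```

```text
shift [ 0.4453 -0.177  -0.0334] turn 0.0009 now y-yaw -10.22 t 12.45 F [ 1.1  0.1 -1.2]
scene short 913 0.6252580510038573
scene eyelet 98 0.06397171658964378
scene hole 550 0.5779255303753176
side short 134 0.09303340868647826
side eyelet 301 0.0649291776009256
side hole 400 0.38466616847144736
```

Call:
{"op": "apply_moves", "data": {"motion": [[[0, 0.02, -0.008, 0, 0], [0, 0.06, -0.024, 0, 0], [0, 0.1, -0.04, 0, 0], [0, 0.14, -0.056, 0, 0], [0, 0.18, -0.072, 0, 0], [0, 0.22, -0.088, 0, 0], [0, 0.26, -0.104, 0, 0], [0, 0.3, -0.12, 0, 0]]]}}

```text
time_s: 13.35
eef_pos: [0.5284, 0.0987, 0.2625]
ee_rot: [0.767, 0.641, -0.001, -0.001]
wrist_force: [1.4, 0.7, -1.1]
gripper_width: 0.0122
grasp_force: 58.5
```

Call:
{"op": "apply_moves", "data": {"motion": [[[0, 0.04, -0.016, 0, 0], [0, 0.08, -0.03, 0, 0], [0, 0.12, -0.045, 0, 0], [0, 0.15, -0.055, 0, 0], [0, 0.165, -0.058, 0, 0], [0, 0.165, -0.058, 0, 0], [0, 0.165, -0.058, 0, 0], [0, 0.165, -0.058, 0, 0]]]}}

```text
time_s: 14.15
eef_pos: [0.5021, 0.2686, 0.264]
ee_rot: [0.768, 0.641, -0.0, -0.0]
wrist_force: [0.2, -0.5, -0.8]
gripper_width: 0.0125
grasp_force: 58.5
```

```bash
python3 - <<'E'
from h import *
f=cam("wrist");o=get_obs();print(o["eef_pos"],o["wrist_force"].round(1))
u,v=proj(f,[.5235,.332,.06]);print(u,v, proj(f,[.5335,.332,.06]))
u,v=int(u),int(v);p=f["pixels"]
a=cv2.resize(p[max(0,v-40):v+40,u-50:u+50],None,fx=4,fy=4,interpolation=cv2.INTER_CUBIC)
a=np.clip(a.astype(float)*2.2,0,255).astype(np.uint8)
b=cv2.resize(p,(400,300)); h=min(a.shape[0],300)
cv2.imwrite("pics/i.png",np.hstack([a[:h],b[:h]])[...,::-1]); print(max(0,v-40),u-50)
E
```

```text
[0.50219083 0.26866937 0.2641708 ] [ 0.4 -0.7 -0.2]
267.5756927730091 92.23012094505323 [277.68328025  90.31285294]
52 217
```

View pics/i.png

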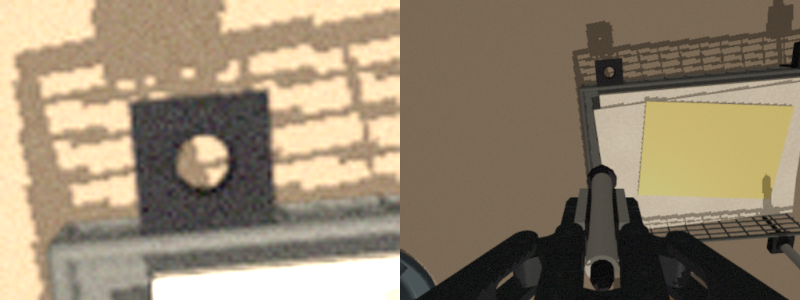

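The lug's eyelet is open and clear, centred at about pixel (267.8,92.2), matching the predicted (267.6,92.2). So the eyelet is at (.5237,.332). I'll check where the held riser sits relative to the TCP.

```bash
python3 - <<'E'
from h import *
f=cam("wrist");o=get_obs();R=Ro.from_quat(o["ee_rot"]).as_matrix();print("tilt",R[:,2])
P=(cloud(f)-o["eef_pos"])@R
m=(f["depth"]>0)&(P[...,2]>.0)&(P[...,2]<.065)&(np.hypot(P[...,0],P[...,1])<.03)
for a in np.arange(0,.064,.004):
    Q=P[m&(P[...,2]>=a)&(P[...,2]<a+.004)]
    if len(Q)>3: print(a.round(3),len(Q),"y",np.percentile(Q[:,1],[1,99]).round(4),"x",np.percentile(Q[:,0],[1,99]).round(4))
go([.5237,.332,.12],-10.3)
E
```

```text
tilt [-1.23488373e-04 -1.97146576e-04 -9.99999973e-01]
0.0 96 y [-0.0054  0.0064] x [0.003  0.0068]
0.004 100 y [-0.0056  0.0066] x [0.0026 0.0069]
0.008 91 y [-0.0057  0.0068] x [0.0026 0.0068]
0.012 82 y [-0.0058  0.0069] x [0.0022 0.007 ]
0.016 88 y [-0.006   0.0071] x [0.0014 0.0069]
0.02 79 y [-0.0061  0.0072] x [0.0011 0.0067]
0.024 75 y [-0.0062  0.0073] x [0.0008 0.0067]
0.028 493 y [-0.0097  0.0109] x [-0.0055  0.0102]
0.032 46 y [-0.0092  0.0107] x [0.0026 0.0103]
0.048 4 y [-0.0003  0.0015] x [0.004  0.0045]
0.052 7 y [-0.0015  0.0021] x [0.0021 0.0035]
shift [0.0661 0.0099 0.1443] turn -0.0 now y-yaw -10.3 t 14.25 F [-0.7  0.2 -1. ]
```

Call:
{"op": "apply_moves", "data": {"motion": [[[0, 0.033, 0.005, 0.03, 0], [0, 0.066, 0.0095, 0.06, 0], [0, 0.066, 0.0095, 0.09, 0], [0, 0.066, 0.0095, 0.12, 0], [0, 0.066, 0.0095, 0.134, 0], [0, 0.066, 0.0095, 0.134, 0], [0, 0.066, 0.0095, 0.134, 0]]]}}

```text
time_s: 14.95
eef_pos: [0.5237, 0.3331, 0.1317]
ee_rot: [0.767, 0.641, 0.001, 0.0]
wrist_force: [0.9, -0.1, -0.5]
gripper_width: 0.0123
grasp_force: 58.6
```

```bash
python3 - <<'E'
from h import *
go([.5232,.332,.0948],-10.3)
E
```

```text
shift [-0.0012 -0.0004  0.0369] turn 0.0005 now y-yaw -10.26 t 14.95 F [ 0.9 -0.1 -0.5]
```

Call:
{"op": "apply_moves", "data": {"motion": [[[0, -0.001, 0, 0, 0], [0, -0.001, 0, 0.006, 0], [0, -0.001, 0, 0.012, 0], [0, -0.001, 0, 0.016, 0], [0, -0.001, 0, 0.02, 0], [0, -0.001, 0, 0.022, 0], [0, -0.001, 0, 0.022, 0]]]}}

```text
time_s: 15.65
eef_pos: [0.5227, 0.3321, 0.1081]
ee_rot: [0.767, 0.641, -0.0, -0.0]
wrist_force: [0.1, 0.2, -1.6]
gripper_width: 0.0122
grasp_force: 58.6
```

```bash
python3 - <<'E'
from h import *
go([.5232,.332,.0948],-10.3)
print(get_obs()["moment"])
E
```

```text
shift [0.     0.0005 0.0133] turn 0.0009 now y-yaw -10.22 t 15.65 F [ 0.1  0.2 -1.6]
[-0.0053136   0.02914902  0.01580591]
```

Call:
{"op": "apply_moves", "data": {"motion": [[[0, 0, 0, 0.003, 0], [0, 0, 0, 0.006, 0], [0, 0, 0, 0.009, 0], [0, 0, 0, 0.011, 0], [0, 0, 0, 0.012, 0], [0, 0, 0, 0.012, 0]]]}}

```text
time_s: 16.25
eef_pos: [0.5228, 0.3321, 0.0963]
ee_rot: [0.767, 0.641, -0.0, -0.0]
wrist_force: [0.6, -0.5, -0.7]
gripper_width: 0.0125
grasp_force: 58.6
```

Call:
{"op": "apply_moves", "data": {"motion": [[[0, 0, 0, 0.001, 0], [0, 0, 0, 0.002, 0], [0, 0, 0, 0.002, 0]]]}}

```text
time_s: 16.55
eef_pos: [0.523, 0.3322, 0.0948]
ee_rot: [0.767, 0.641, 0.0, 0.0]
wrist_force: [-1.1, -0.6, 3.0]
gripper_width: 0.0125
grasp_force: 58.9
```

Call:
{"op": "apply_moves", "data": {"motion": [[[0, 0, 0, 0.001, 0], [0, 0, 0, 0.001, 0]]]}}

```text
time_s: 16.75
eef_pos: [0.5231, 0.3324, 0.0947]
ee_rot: [0.767, 0.641, 0.0, 0.0]
wrist_force: [-4.1, -2.1, 12.9]
gripper_width: 0.0125
grasp_force: 60.0
```

Call:
{"op": "apply_moves", "data": {"motion": [[[0.3, 0, 0, -0.001, 0], [0.5, 0, 0, -0.001, 0], [0.7, 0, 0, -0.001, 0], [0.8, 0, 0, -0.001, 0], [0.8, 0, 0, -0.001, 0], [0.8, 0, 0, -0.001, 0]]]}}

```text
time_s: 17.35
eef_pos: [0.5228, 0.3321, 0.0943]
ee_rot: [0.767, 0.641, -0.0, -0.0]
wrist_force: [0.8, 0.8, 0.3]
gripper_width: 0.0682
grasp_force: 0.0
```

Call:
{"op": "apply_moves", "data": {"motion": [[[0.8, 0, 0, -0.02, 0], [0.8, 0, 0, -0.05, 0], [0.8, 0, 0, -0.09, 0], [0.8, 0, 0, -0.12, 0], [0.8, 0, 0, -0.15, 0], [0.8, -0.03, 0, -0.17, 0], [0.8, -0.06, 0, -0.17, 0], [0.8, -0.06, 0, -0.17, 0]]]}}

```text
time_s: 18.15
eef_pos: [0.512, 0.2708, 0.2653]
ee_rot: [0.768, 0.641, 0.0, 0.0]
wrist_force: [0.2, 1.4, 0.4]
gripper_width: 0.0685
grasp_force: 0.0
```

```bash
python3 - <<'E'
from h import *
o=get_obs();print(o["eef_pos"])
ims=[]
for n in("scene","side","wrist"):
    f=cam(n);P=cloud(f)
    for nm,c in(("spare",(.5232,.332)),("good",(.4976,.0516)),("short",(.5105,-.183))):
        m=(np.hypot(P[...,0]-c[0],P[...,1]-c[1])<.025)&(f["depth"]>0)&(P[...,2]<.19)
        Q=P[m&(P[...,2]>.08)]
        if len(Q): 
            hi=Q[Q[:,2]>Q[:,2].max()-.02];lo=Q[Q[:,2]<.1]
            print(n,nm,len(Q),"top",Q[:,2].max().round(4),"hi",hi.mean(0).round(4),"lo",lo.mean(0).round(4) if len(lo) else"")
    X=[(.52,.332,.08),(.51,-.18,.05)]
    for x in X:
        u,v=proj(f,x).astype(int)
        if 0<=u<512 and 0<=v<384:
            u=np.clip(u,45,466);v=np.clip(v,45,338);ims.append(cv2.resize(f["pixels"][v-45:v+45,u-45:u+45],(260,260),interpolation=cv2.INTER_CUBIC))
while len(ims)<6: ims.append(ims[0]*0)
cv2.imwrite("pics/j.png",np.vstack([np.hstack(ims[:3]),np.hstack(ims[3:6])])[...,::-1])
E
```

```text
[0.51197297 0.27084567 0.26529558]
scene spare 64 top 0.1594 hi [0.5257 0.3288 0.1494] lo [0.5264 0.3291 0.0899]
scene good 80 top 0.1568 hi [0.5006 0.049  0.1478] lo [0.5005 0.0465 0.0897]
scene short 19 top 0.0932 hi [ 0.5144 -0.1865  0.0867] lo [ 0.5144 -0.1865  0.0867]
side spare 118 top 0.1592 hi [0.5204 0.3346 0.1493] lo [0.5193 0.336  0.0901]
side good 100 top 0.1599 hi [0.4945 0.0548 0.1492] lo [0.495  0.0566 0.0904]
side short 12 top 0.0912 hi [ 0.5096 -0.1816  0.0866] lo [ 0.5096 -0.1816  0.0866]
wrist spare 347 top 0.159 hi [0.5238 0.3326 0.152 ] lo [0.5245 0.3381 0.0907]
wrist good 334 top 0.1225 hi [0.4977 0.0569 0.1117] lo [0.4979 0.0569 0.0905]
```

View pics/j.png

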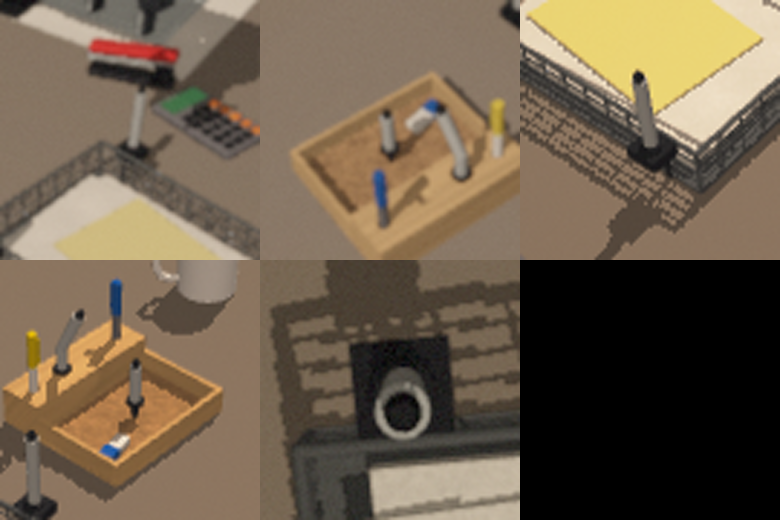

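The spare stands upright and seated: its top is at about .159, as on the good riser, and the rod is vertical in all views. The short riser is still balanced on its nose in the tray (visible in both organiser crops). I'll tip it gently along the tray's long axis so it ends up lying stably.

```bash
python3 - <<'E'
from h import *
go([.5159,-.1535,.2],-10.3)
E
```

```text
shift [-0.4195  0.0795  0.0642] turn 0.0007 now y-yaw -10.24 t 18.3 F [ 0.5  0.3 -0.1]
```

Call:
{"op": "apply_moves", "data": {"motion": [[[0, -0.05, 0.01, 0, 0], [0, -0.1, 0.02, 0, 0], [0, -0.15, 0.028, 0, 0], [0, -0.2, 0.038, 0, 0], [0, -0.25, 0.047, 0, 0], [0, -0.3, 0.057, 0, 0], [0, -0.34, 0.066, 0, 0], [0, -0.38, 0.072, 0.02, 0]]]}}

```text
time_s: 19.1
eef_pos: [0.5172, -0.1157, 0.2459]
ee_rot: [0.767, 0.641, 0.001, 0.002]
wrist_force: [0.6, 0.4, 0.0]
gripper_width: 0.0002
grasp_force: 0.0
```

Call:
{"op": "apply_moves", "data": {"motion": [[[0, -0.02, 0.004, 0.02, 0], [0, -0.0395, 0.0075, 0.045, 0], [0, -0.0395, 0.0075, 0.045, 0], [0, -0.0395, 0.0075, 0.045, 0], [0, -0.0395, 0.0075, 0.045, 0]]]}}

```text
time_s: 19.6
eef_pos: [0.5167, -0.153, 0.2004]
ee_rot: [0.767, 0.642, 0.0, 0.001]
wrist_force: [0.7, 0.0, 0.1]
gripper_width: 0.0001
grasp_force: 0.0
```

```bash
python3 - <<'E'
from h import *
go([.5159,-.1535,.075],-10.3)
f=cam("wrist");P=cloud(f)
o=get_obs();R=Ro.from_quat(o["ee_rot"]).as_matrix()
f=cam("side");P=cloud(f);m=(np.hypot(P[...,0]-.5105,P[...,1]+.183)<.025)&(P[...,2]>.06)&(P[...,2]<.11)&(f["depth"]>0)
Q=P[m];print("short",len(Q),Q.mean(0) if len(Q) else"",Q[:,2].max() if len(Q) else "")
E
```

```text
shift [-0.0006 -0.0009  0.1254] turn 0.0015 now y-yaw -10.16 t 19.6 F [0.7 0.  0.1]
short 35 [ 0.50895154 -0.18132328  0.07516588] 0.09436394924516309
```

Call:
{"op": "apply_moves", "data": {"motion": [[[0, 0, -0.001, 0.03, 0], [0, 0, -0.001, 0.06, 0], [0, 0, -0.001, 0.09, 0], [0, 0, -0.001, 0.115, 0], [0, 0, -0.001, 0.125, 0], [0, 0, -0.001, 0.125, 0], [0, 0, -0.001, 0.125, 0]]]}}

```text
time_s: 20.4
eef_pos: [0.5157, -0.1537, 0.0756]
ee_rot: [0.767, 0.641, 0.0, 0.001]
wrist_force: [-0.0, 1.0, -0.4]
gripper_width: 0.0001
grasp_force: 0.0
```

Call:
{"op": "apply_moves", "data": {"motion": [[[0, -0.006, 0, 0, 0], [0, -0.01, 0, 0, 0], [0, -0.013, 0, 0, 0], [0, -0.016, 0, 0, 0], [0, -0.019, 0, 0, 0], [0, -0.022, 0, 0, 0], [0, -0.025, 0, 0, 0], [0, -0.025, 0, 0, 0]]]}}

```text
time_s: 21.2
eef_pos: [0.5105, -0.1786, 0.0744]
ee_rot: [0.767, 0.641, -0.0, -0.0]
wrist_force: [0.5, 0.4, -0.7]
gripper_width: 0.0
grasp_force: 0.0
```

```bash
python3 - <<'E'
from h import *
f=cam("side");P=cloud(f);m=(np.hypot(P[...,0]-.5,P[...,1]+.22)<.07)&(P[...,2]>.02)&(P[...,2]<.11)&(f["depth"]>0)&(f["pixels"].max(-1)<200)
save(f,"pics/k.png")
X=cloud(f);u,v=proj(f,(.51,-.18,.03)).astype(int)
w=cam("scene");a,b=proj(w,(.51,-.18,.03)).astype(int)
cv2.imwrite("pics/k.png",np.hstack([cv2.resize(g["pixels"][q-45:q+45,p-45:p+45],(380,380),interpolation=cv2.INTER_CUBIC) for g,p,q in((f,u,v),(w,a,b))])[...,::-1])
E
```

```text
(no output)
```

View pics/k.png

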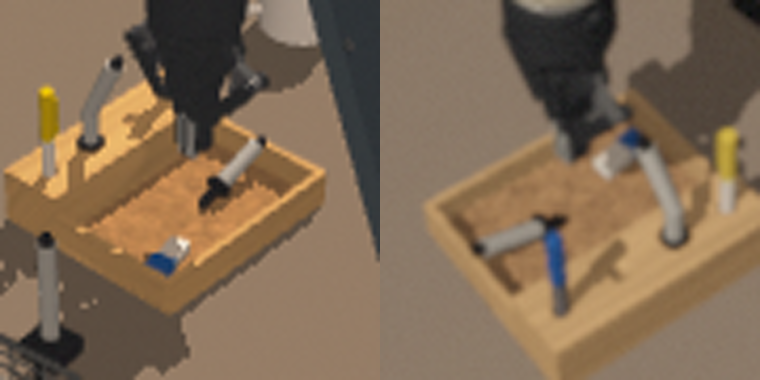

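The short riser now lies in the tray, inside its walls, and the pens and bent spare are undisturbed. I'll retreat upward and hand in.

Call:
{"op": "apply_moves", "data": {"motion": [[[0, 0, 0, -0.03, 0], [0, 0, 0, -0.07, 0], [0, 0, 0, -0.11, 0], [0, 0, 0, -0.14, 0], [0, 0, 0, -0.17, 0], [0, 0, 0, -0.18, 0], [0, 0, 0, -0.18, 0], [0, 0, 0, -0.18, 0]]]}}

```text
time_s: 22.1
eef_pos: [0.51, -0.178, 0.253]
ee_rot: [0.767, 0.641, -0.0, -0.001]
wrist_force: [1.0, -1.0, -0.8]
gripper_width: 0.0
grasp_force: 0.0
```

```bash
python3 - <<'E'
from h import *
f=cam("wrist");P=cloud(f)
y=np.array([.179,.984]);x=np.array([.984,-.179]);c=np.array([.59965,-.1959])
L=np.stack([(P[...,:2]-c)@x,(P[...,:2]-c)@y],-1)
m=(L[...,0]>-.14)&(L[...,0]<-.034)&(abs(L[...,1])<.087)&(P[...,2]>.013)&(f["depth"]>0)&(L[...,1]<.02)&(P[...,2]<.1)
print("short ext",L[m].min(0),L[m].max(0),"z",P[m][:,2].max())
f=cam("scene");P=cloud(f);Q=P[(np.hypot(P[...,0]-.5232,P[...,1]-.332)<.025)&(P[...,2]>.08)];print("spare",Q[:,2].max())
print(job_done())
E
```

```text
short ext [-0.1399948  -0.08699858] [-0.05721376 -0.00910402] z 0.04292956596324804
spare 0.15862322584309654
the job is handed in; nothing more can be done
None
```

The job is handed in at about 22 s: the short riser lies in the organiser's open tray, tipped onto its side with a gentle nudge after it stayed balanced on its foot, and the straight spare stands seated and upright in the near-left eyelet; I touched nothing else and saw nothing else move.

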